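# Pin the sprung callipers and hold them set to the pointers

### The arm

A 6-joint arm with a two-finger parallel gripper is mounted at the origin on a cart in front of the work surface, level with it; the furniture and walls round the work are solid. World frame = base frame: x ahead of the robot, y to its left, z up, the work surface at z = 0. Lengths are in m, angles in rad, forces in N, time in s.
With the tool pointing down it reaches from about 0.3 to 0.875 m from the base axis. Payload 6.4 kg.
Tool frame: the origin (TCP) lies on the centre line of the jaws, within the pads' length; the fingertips stand 22 mm ahead of it and the grasp point (between the pads) lies 3 mm ahead of it; z points along the fingers, y is the direction in which the jaws open and shut (so a half turn about z gives the same grasp; the last joint's range is limited). The gripper opens to 88 mm and grips with 3 to 60 N. Pads are 18 mm wide; open, the fingers measure 123 mm over their backs; the gripper's body (75 mm by 187 mm) begins 45 mm behind the grasp point.
Start: joints at [0.936, 0.181, 1.607, -0, 1.354, -0.206], TCP at [0.239, 0.523, 0.261] pointing down, gripper open.
Joint ranges: [-2.99, 2.99], [-0.89, 2.07], [0.3, 2.58], [-1.14, 4.28], [0, 2.63], [-3.12, 3.12]. Speed limits (rad/s): [2.57, 2.57, 3.01, 3.14, 3.14, 3.14].

### API

Orientations are given as a 3x3 rotation matrix whose columns are the frame's x, y, z axes.
In Python, from rig import ctrl gives the robot as it stands.
- The arm moves only by the tool send_rows, never from a script. Its argument "targets" is one flat list of numbers, 4 for each row, row after row: the shift along the tool's x, y, z in cm, then the turn about the tool's z in degrees. In form: [tx, ty, tz, twist, tx, ty, tz, twist, ...]. A call has 1 to 8 rows; each row is the pose to reach, as a shift and turn from the pose commanded when the call began, along the tool's axes at that moment; what a row does not reach only later rows make up. A row lasts 1/12 s, in which the tool goes at most 41.7 mm and 7.16 degrees, less where a joint would pass 70% of its speed; a pose out of reach is approached as far as the arm can. A call with a gripper value outside its range is refused whole. "grip" is the opening in per cent of the stroke, from 0 (shut) to 100 (fully open), set as the call begins (left out, the last holds). The fingers move at their own pace and stop on an object; "newtons" is the grip in N (left out, the last holds). Time passes only in rows, so rows that repeat a pose let the fingers close. It gives the time, the measured TCP pose, the force and the opening at its end, in the units of the state.
- ctrl.sense(): the state, without advancing time (a new reading comes with each control period).
- ctrl.grab_frame(name): name is "scene" or "side" or "wrist"; returns the picture (384x512x3 uint8, red, green, blue); there is no depth.
- ctrl.camera_info(name): a dict with "mtx" (3x3 intrinsics, pixels), "T" (4x4, takes a point from camera to world coordinates); the wrist camera has in their place "hand_eye" (4x4, takes a point from camera to tool coordinates, whose origin is the TCP and whose axes are the flange's). Camera axes: x right, y down, z forward; pixel columns grow to the right and rows downward; lengths in m; the calibration is good to about 2 mm. A picture is of the moment at which its call begins: read the wrist's pose just before it. camera_info takes no time and is no camera call.
- ctrl.hand_in(): hands the job in, once; it reports no verdict.
Trained networks look in the newest picture that a camera, given by its name, has taken for a name from the list of things; names that differ only in an ending like _2 or _b are one class to them, and where a whole thing is asked for, a point or a joint stands for the part that bears it (a point fixed in the world has none). Each returns a list of dicts, best first, with "p" (0 to 1); they miss things now and then, are a little off and sometimes report something else, mostly with a low value. They report only what shows in the picture. A call takes as long as a camera call. They do not tell look-alikes from the thing itself.
- ctrl.spot_in(thing, camera): "rect" ([left, top, width, height] in pixels, round what is visible of it).
The state is a dict: "clock": time; "joint_pos": joint angles; "joint_velocities": joint speeds; "joint_torque": joint torques, N m; "eef_pos": TCP position; "eef_rot": TCP orientation; "contact_force": force on the tool from outside, world axes, zero at the start; "wrist_torque": the same for the moment, N m; "grip_width": finger opening in m.
Only numpy, scipy, OpenCV 4.12 (cv2) and the standard library are available. Lean on these libraries where they do the work, as an engineer would, in place of code of your own. Each camera call takes 0.05 s, during which the arm holds its last target.

### The job

Pick the headed pin out of its block and put it down through the eye of the sprung callipers into the hole of the setting board below, fully home with its head resting on the hub, and let go of it. Then take the callipers by both legs at the ribs, squeeze them until each tip stands right in line with the nose of its own pointer, and keep them there steadily so that I can run the lock nut up: the program finishes while the gripper still holds the squeezed legs. Leave the callipers lying on the board, do not shift the pointers, and do not disturb the other things lying about.

Things in the scene. Friction and masses are not known exactly. Their poses are not given: they have to be found in the camera images.
- setting_board: plywood board fixed to the worktop, 260 (its x) x 130 (its y) x 30 mm high; origin at the centre of its underside. The callipers lie on it along its x axis, eye towards -x, tips towards +x, where 98 mm from the centre a low aluminium rail (16 mm wide, 8 mm high, along y) carries the two pointers.
- board_hole (a point): centre of the mouth of the 11.5 mm round pivot hole in the board's top, 75 mm from the board's centre towards -x, 28 mm deep, axis vertical. Its axes are the board's.
- callipers: loose sprung steel callipers flat on the board, 190 mm long: a round hub 34 mm across, 18 mm high, with a vertical 13 mm hole (the eye) that starts over the board's hole to 2 mm, and two legs hinged at the hub's axis. Origin at the centre of the hub's underside, x towards the tips, y to the left leg. Unequal pushing on the legs swings the whole callipers about the pin.
- eye (a point): centre of the eye's mouth on top of the hub, 18 mm above the callipers' underside
- leg_left: left leg (board's +y side), curved steel strip 7 mm thick, 5 to 18 mm above the board on a small glide; origin and axes as the callipers' when open; it turns inwards up to 0.16 rad about the hub's axis. A spring holds the legs open against a stop, ribs 64 mm apart outside, tips 43 mm apart; they spring open when released.
- leg_right: right leg (board's -y side), mirror image of the left. Squeezing across the two ribs takes about 3 N at first and 4.5 to 6.5 N when the tips reach the pointers.
- leg_left_tip (a point): point of the left leg, 150 mm from the hub's axis, 11.5 mm above the board; as the leg turns, the tip moves 1.5 times as far as its rib
- leg_right_tip (a point): point of the right leg, likewise
- leg_left_rib (a point): outermost point of the rounded upright rib (5 mm radius, 13 mm high) on the outside of the left leg, 100 mm from the hub's axis, half way up (11.5 mm above the board): the place to push with a finger
- leg_right_rib (a point): the same on the right leg
- pointer_left_nose (a point): nose of the left pointer, a small dark steel rider 8 mm wide on the rail, its nose aimed at the callipers; 44 mm above the worktop, 81.5 mm from the board's centre along x and, differently at each start, 7 to 13 mm to the left (+y) of the board's centre line. Axes are the board's. The pointers are stiffly clamped and mark the gap to set.
- pointer_right_nose (a point): nose of the right pointer, 7 to 13 mm to the right (-y) of the centre line, drawn independently of the left one
- pin_block: wooden block 60 x 60 x 40 mm fixed to the worktop, with a 13 mm hole 30 mm deep in the middle of its top, in which the pin stands; origin at the centre of its underside
- pin: loose steel pivot pin, 72 mm long, about 0.06 kg, upright in the block: shank 10 mm across and 44 mm long, its last 6 mm tapered to 5 mm, below a cylindrical knurled head 22 mm across and 28 mm high. Origin at the lower end of the shank, z up to the head. At the start the origin is 10 mm above the worktop, the head 14 to 42 mm above the block.
- pin_shoulder (a point): centre of the underside of the pin's head, 44 mm from the lower end; when the pin is home the shoulder rests on the hub, 18 mm above the board's top
- tape_measure: tape measure 38 x 83 x 60 mm, loose bystander, not to be disturbed; origin at its underside
- masking_tape: roll of tape 96 mm across, 24 mm high, loose bystander, not to be disturbed; origin at its underside
- try_square: try square, wooden stock and steel blade, 172 x 120 x 16 mm, loose bystander, not to be disturbed; origin at its underside
There are look-alikes about, which are no part of the job. There is more than one size of the callipers; the job needs the larger.

How it is judged:
By the outcome, as a careful person would: the job done as asked, in the order asked, and still so for the second after the job is handed in, while the arm keeps its last pose, push and grip.
It also fails if it takes over 58 s, if anything falls off the work surface, if the arm or the gripper's body presses on something with over 40 N, if the wrist force passes 120 N, or if a joint passes its speed limit or range.

## Working session

There is one attempt and no reset: what is moved stays moved. The work goes in short steps, Python scripts to look and compute and a tool call to move; the robot and the scene stay as the last step left them, time stands still between calls to the robot, and variables do not carry over. Pictures are saved under pics/ and viewed, and the job is handed in when it is done.

Besides the shell and the picture viewer there is one more tool, called after "Request:" by a JSON object that holds its "method" and its "body". send_rows: Moves the arm, as the interface text tells. Its arguments: {"type":"object","properties":{"targets":{"type":"array"},"grip":{"type":"number"},"newtons":{"type":"number"}},"required":["targets"]}

```bash
ls; mkdir -p pics; cat > h.py <<'E'
import numpy as np, cv2
from rig import ctrl
def save(im,n): cv2.imwrite('pics/'+n,cv2.cvtColor(im,cv2.COLOR_RGB2BGR))
E
python3 - <<'E'
from h import *
np.set_printoptions(precision=4,suppress=True)
print(ctrl.sense())
for c in('scene','side','wrist'):
    print(c,ctrl.camera_info(c))
    save(ctrl.grab_frame(c),c+'0.png')
E
```

```text
pics
{'clock': 0.0, 'joint_pos': array([ 0.9357,  0.1815,  1.608 , -0.    ,  1.3538, -0.2063]), 'joint_velocities': array([-0.0008, -0.0008,  0.0004,  0.0001,  0.0001, -0.0006]), 'joint_torque': array([ -0.0004, -43.3879, -34.1842,   0.0703,   0.0385,  -0.0001]), 'eef_pos': array([0.2388, 0.5225, 0.2598]), 'eef_rot': array([[-0.9095,  0.4158, -0.001 ],
       [ 0.4158,  0.9095, -0.0014],
       [ 0.0003, -0.0017, -1.    ]]), 'contact_force': array([ 0.0605,  0.427 , -0.3256]), 'wrist_torque': array([ 0.0072, -0.0393, -0.0188]), 'grip_width': 0.08855361202365915}
scene {'mtx': array([[419.9049,   0.    , 256.4274],
       [  0.    , 419.9049, 191.1375],
       [  0.    ,   0.    ,   1.    ]]), 'T': array([[ 0.5855, -0.4161,  0.6958, -0.1636],
       [-0.8105, -0.2827,  0.513 , -0.6065],
       [-0.0168, -0.8643, -0.5027,  0.617 ],
       [ 0.    ,  0.    ,  0.    ,  1.    ]])}
side {'mtx': array([[495.2282,   0.    , 256.2739],
       [  0.    , 495.2282, 190.9889],
       [  0.    ,   0.    ,   1.    ]]), 'T': array([[-0.9983, -0.033 ,  0.0474,  0.5551],
       [-0.0578,  0.5847, -0.8092,  0.822 ],
       [-0.001 , -0.8105, -0.5857,  0.6782],
       [ 0.    ,  0.    ,  0.    ,  1.    ]])}
wrist {'mtx': array([[295.5023,   0.    , 257.0326],
       [  0.    , 295.5023, 187.1371],
       [  0.    ,   0.    ,   1.    ]]), 'hand_eye': array([[ 0.0011, -0.9542, -0.299 ,  0.0774],
       [ 1.    ,  0.0009,  0.0008, -0.    ],
       [-0.0005, -0.299 ,  0.9542, -0.1245],
       [ 0.    ,  0.    ,  0.    ,  1.    ]])}
```

View pics/scene0.png

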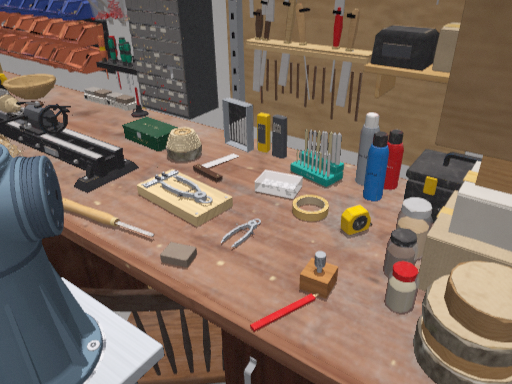

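View pics/side0.png

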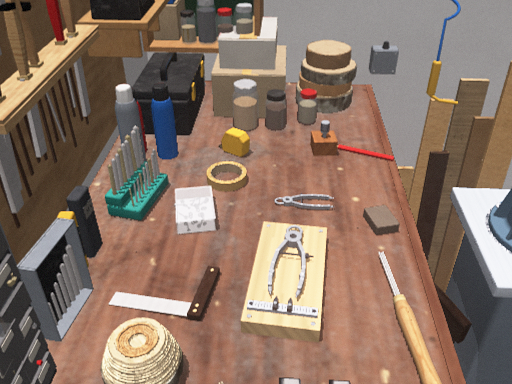

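View pics/wrist0.png

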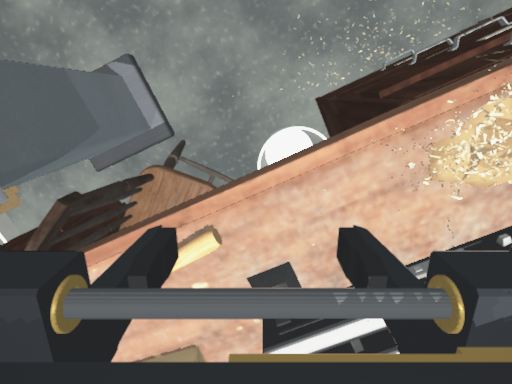

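The scene view shows the board with the large callipers at (185,195). A smaller loose pair lies on the bench at (240,233), and the pin in its block is at (319,270). In the side view the board is at (288,275), its hub at (293,238) and its rail at (283,308). The small callipers are at (305,202) and the pin at (324,135).

```bash
cat >> h.py <<'E'
def cam(c,st=None):
    i=ctrl.camera_info(c); K=np.array(i['mtx'])
    if c=='wrist':
        st=st or ctrl.sense(); W=np.eye(4); W[:3,:3]=st['eef_rot']; W[:3,3]=st['eef_pos']
        return K,W@np.array(i['hand_eye'])
    return K,np.array(i['T'])
def ray(KT,uv):
    K,T=KT; d=T[:3,:3]@np.linalg.solve(K,[uv[0],uv[1],1.]); return T[:3,3],d
def atz(KT,uv,z):
    o,d=ray(KT,uv); return o+d*(z-o[2])/d[2]
def proj(KT,p):
    K,T=KT; q=K@(T[:3,:3].T@(np.atleast_2d(p)-T[:3,3]).T); return (q[:2]/q[2]).T
def tri(obs):
    A=0;b=0
    for KT,uv in obs:
        o,d=ray(KT,uv); d/=np.linalg.norm(d); P=np.eye(3)-np.outer(d,d); A=A+P; b=b+P@o
    return np.linalg.solve(A,b)
E
python3 - <<'E'
from h import *
np.set_printoptions(precision=4,suppress=True)
Z={'setting_board':.02,'pin':.06,'pin_block':.02,'eye':.048,'callipers':.04,'leg_left_tip':.0415,'leg_right_tip':.0415,'pointer_left_nose':.044,'pointer_right_nose':.044,'leg_left_rib':.0415,'leg_right_rib':.0415,'board_hole':.03,'pin_shoulder':.054}
for n,z in Z.items():
    for c in('scene','side'):
        for d in ctrl.spot_in(n,c)[:3]:
            r=d['rect']; uv=(r[0]+r[2]/2,r[1]+r[3]/2)
            print(n,c,round(d['p'],2),np.round(r,1),atz(cam(c),uv,z))
print(ctrl.sense()['clock'])
import cv2
im=cv2.imread('pics/side0.png')
save(cv2.cvtColor(cv2.resize(im[210:345,230:345],None,fx=5,fy=5,interpolation=cv2.INTER_CUBIC)[:600],cv2.COLOR_BGR2RGB),'side_board.png')
im=cv2.imread('pics/scene0.png')
a=cv2.resize(im[160:230,130:240],None,fx=5,fy=5,interpolation=cv2.INTER_CUBIC);b=cv2.resize(im[240:310,285:350],None,fx=5,fy=5,interpolation=cv2.INTER_CUBIC)[:350]
cv2.imwrite('pics/crops0.png',np.hstack([a[:, :520],b[:,:280]]))
E
```

```text
setting_board scene 0.57 [134.7 171.   98.7  56. ] [0.5156 0.1424 0.02  ]
setting_board scene 0.34 [314.9 249.7  12.6  24.3] [ 0.4932 -0.2944  0.02  ]
setting_board side 0.86 [241.1 222.8  83.5 121.3] [0.544  0.1942 0.02  ]
pin scene 0.78 [313.8 249.7  14.5  23.2] [ 0.4505 -0.3142  0.06  ]
pin scene 0.23 [158.6 180.6  32.9  19.3] [0.4892 0.1441 0.06  ]
pin_block scene 0.96 [298.3 257.8  38.3  39.7] [ 0.4438 -0.3121  0.02  ]
pin_block scene 0.41 [162.9 181.8  34.1  16.8] [0.5442 0.1865 0.02  ]
pin_block side 0.8 [314.4 128.5  25.3  27. ] [ 0.4353 -0.3174  0.02  ]
eye scene 0.78 [228.4 219.1  31.9  27.3] [ 0.4536 -0.1146  0.048 ]
eye scene 0.69 [162.3 176.9  49.4  26.2] [0.5226 0.1341 0.048 ]
eye scene 0.4 [297.  261.1  38.5  39.6] [ 0.4057 -0.3285  0.048 ]
eye side 0.85 [266.2 225.1  46.8  70. ] [0.5331 0.1624 0.048 ]
eye side 0.74 [275.8 192.6  56.7  18.8] [ 0.503  -0.0148  0.048 ]
callipers scene 0.94 [160.8 172.5  55.5  32.5] [0.5398 0.1459 0.04  ]
callipers scene 0.88 [222.4 220.1  34.6  27.8] [ 0.4522 -0.1017  0.04  ]
callipers side 0.85 [266.5 226.9  45.6  67.1] [0.5333 0.155  0
[... 937 characters left out ...]
 38.9   5.8] [ 0.4874 -0.0382  0.0415]
leg_left_rib side 0.65 [297.2 239.1   8.8  55.5] [0.5111 0.1719 0.0415]
leg_right_rib scene 0.67 [172.2 174.2  27.   18.5] [0.5554 0.1718 0.0415]
leg_right_rib scene 0.56 [221.9 221.5  29.   19.1] [ 0.4555 -0.0895  0.0415]
leg_right_rib side 0.49 [291.8 200.7  43.5   9. ] [ 0.4829 -0.0133  0.0415]
board_hole scene 0.77 [137.2 167.2  95.1  63.1] [0.5063 0.1293 0.03  ]
board_hole side 0.8 [241.3 224.2  85.6 116.7] [0.542  0.2014 0.03  ]
board_hole side 0.44 [267.6 236.2  18.3  54. ] [0.5563 0.1532 0.03  ]
pin_shoulder scene 0.74 [315.8 248.   10.6  22.5] [ 0.463 -0.308  0.054]
pin_shoulder side 0.68 [323.3 121.5   4.4  12.6] [ 0.4413 -0.332   0.054 ]
1.45
```

View pics/side_board.png

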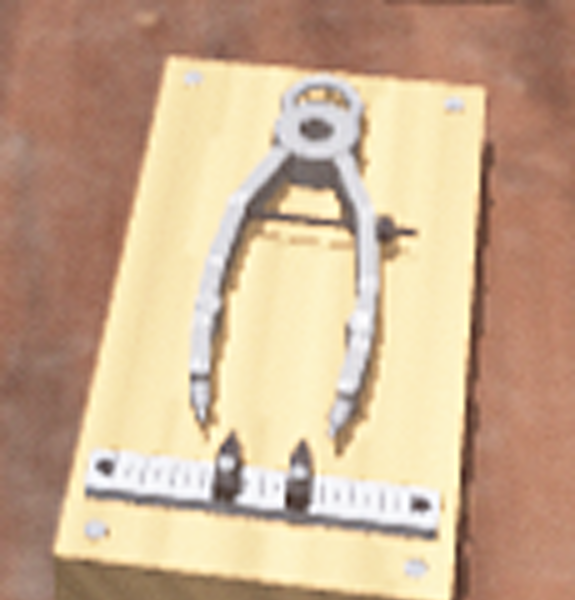

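View pics/crops0.png

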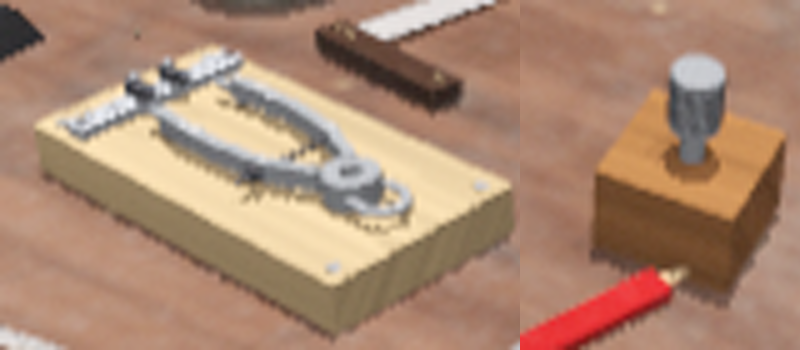

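Candidates by pixel:
- **Callipers:** the ones on the board at scene (185,190) / side (290,260), or the small loose pair at scene (240,233) / side (305,202). I choose the pair on the board: it is the larger, with its eye over the hole.
- **Pin:** the only headed pin is in the block at scene (320,262). The pointers at side (275,300) and (290,300) are riders, and the red pencil is not a pin.

The close crops confirm both choices.

```bash
python3 - <<'E'
from h import *
np.set_printoptions(precision=4,suppress=True)
from scipy.optimize import least_squares
S=cam('side');C=cam('scene')
side=np.array([[167,57],[485,87],[55,553],[455,600]])/5+[230,210]
for uv in side: print(atz(S,uv,.03))
# scene crop (offset 130,160): corners
sc=np.array([[333,290],[513,183],[37,128],[215,47]])/5+[130,160]
for uv in sc: print(atz(C,uv,.03))
eyeS=np.array([317,127])/5+[230,210]; eyeC=np.array([348,170])/5+[130,160]
print('eye',atz(S,eyeS,.048),atz(C,eyeC,.048),tri([(S,eyeS),(C,eyeC)]))
for n,uv in dict(ptrR=[232,435],ptrL=[304,440],tipR=[207,432],tipL=[336,450]).items(): print(n,atz(S,np.array(uv)/5+[230,210],.0425))
save(ctrl.grab_frame('scene'),'s1.png')
print('pin',atz(C,(320.4,259),.068),atz(S,(325.3,126),.068),tri([(C,(320.4,259)),(S,(325.3,126))]))
im=cv2.imread('pics/side0.png'); cv2.imwrite('pics/sp.png',cv2.resize(im[110:170,290:360],None,fx=8,fy=8,interpolation=cv2.INTER_CUBIC))
E
```

```text
[0.5867 0.0324 0.03  ]
[0.457  0.0442 0.03  ]
[0.6116 0.2904 0.03  ]
[0.4815 0.3019 0.03  ]
[0.4552 0.0383 0.03  ]
[0.5883 0.0288 0.03  ]
[0.4822 0.294  0.03  ]
[0.6124 0.2826 0.03  ]
eye [0.526  0.0936 0.048 ] [0.5261 0.091  0.048 ] [0.5264 0.092  0.0471]
ptrR [0.5549 0.2473 0.0425]
ptrL [0.5306 0.2482 0.0425]
tipR [0.5633 0.2465 0.0425]
tipL [0.5198 0.252  0.0425]
pin [ 0.4473 -0.3139  0.068 ] [ 0.4438 -0.3158  0.068 ] [ 0.4446 -0.3145  0.0694]
```

View pics/sp.png

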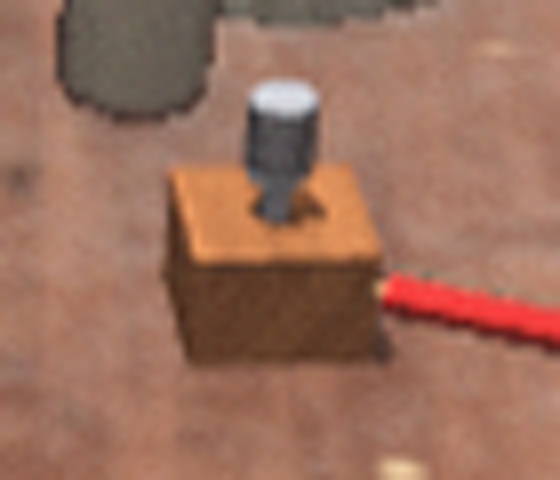

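Request:
{"method": "send_rows", "body": {"targets": [-40.5,-16.9,4,71,-40.5,-16.9,4,71,-40.5,-16.9,4,71,-40.5,-16.9,4,71,-40.5,-16.9,4,71,-40.5,-16.9,4,71,-40.5,-16.9,4,71,-40.5,-16.9,4,71]}}

```text
clock: 2.17
eef_pos: [0.4656, 0.2777, 0.2306]
eef_rot: [[-0.135, 0.991, 0.001], [0.991, 0.135, 0.0], [0.0, 0.001, -1.0]]
contact_force: [0.1, 0.9, -0.2]
grip_width: 0.0877
```

```bash
cat >> h.py <<'E'
def plan(p,yaw):
    """shift (cm) and twist (deg) from the measured pose to TCP p, tool down, tool x at yaw deg"""
    s=ctrl.sense(); R=s['eef_rot']; d=R.T@(np.array(p)-s['eef_pos'])*100
    y=np.degrees(np.arctan2(R[1,0],R[0,0])); t=(y-yaw+180)%360-180
    print('shift',np.round(d,2),'twist',round(t,2),'pos',np.round(s['eef_pos'],4),'yaw',round(y,2),'t',round(s['clock'],2),'F',np.round(s['contact_force'],1),'w',round(s['grip_width'],4),'tilt',np.round(R[2,:2],4))
E
python3 -c "
from h import *
plan([.537,.2,.22],84.5)"
```

```text
shift [-8.66  6.02  1.06] twist 13.29 pos [0.4656 0.2777 0.2306] yaw 97.79 t 2.17 F [ 0.1  0.9 -0.2] w 0.0877 tilt [0.0002 0.0006]
```

Request:
{"method": "send_rows", "body": {"targets": [-8.7,6.0,1.1,13.3,-8.7,6.0,1.1,13.3,-8.7,6.0,1.1,13.3,-8.7,6.0,1.1,13.3,-8.7,6.0,1.1,13.3]}}

```text
clock: 2.58
eef_pos: [0.5367, 0.2007, 0.2191]
eef_rot: [[0.092, 0.996, -0.001], [0.996, -0.092, 0.0], [0.0, -0.001, -1.0]]
contact_force: [0.1, 0.7, 0.7]
grip_width: 0.0882
```

```bash
python3 - <<'E'
from h import *
plan([.537,.2,.22],84.5)
st=ctrl.sense(); im=ctrl.grab_frame('wrist'); save(im,'w1.png'); np.savez('w1.npz',R=st['eef_rot'],p=st['eef_pos'])
for n in ('eye','leg_left_tip','leg_right_tip','pointer_left_nose','pointer_right_nose','leg_left_rib','leg_right_rib','setting_board'):
    for d in ctrl.spot_in(n,'wrist')[:2]: print(n,round(d['p'],2),np.round(d['rect'],1))
E
```

```text
shift [-0.06  0.04 -0.09] twist 0.2 pos [0.5367 0.2007 0.2191] yaw 84.7 t 2.58 F [0.1 0.7 0.7] w 0.0882 tilt [ 0.0001 -0.001 ]
eye 0.74 [221.9 131.7  73.2 158.1]
eye 0.71 [202.6 339.1  97.   21.5]
leg_left_tip 0.92 [231.9 132.   20.  125.4]
leg_right_tip 0.86 [222.  134.2  75.1 123.7]
leg_right_tip 0.6 [205.3 339.   64.9  10. ]
pointer_left_nose 0.64 [245.3  98.8   8.7  25.9]
pointer_right_nose 0.64 [271.5 101.7   7.   21.9]
leg_left_rib 0.78 [225.5 133.8  25.9 118.8]
leg_right_rib 0.7 [220.7 131.3  69.6 126.7]
leg_right_rib 0.63 [208.3 338.4  62.2  12.1]
setting_board 0.91 [196.3  78.  130.6 208.3]
```

View pics/w1.png

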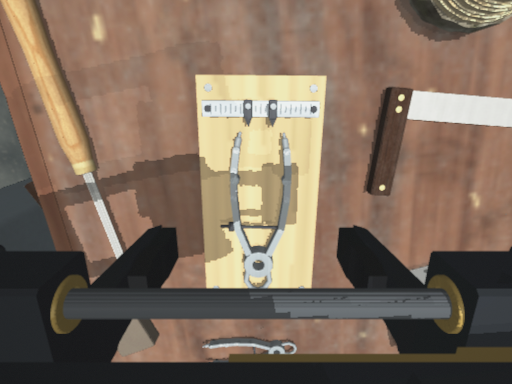

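The wrist view shows the board from above: eye at about (258,265), pointer noses near (248,125) and (273,125), tips near (239,133) and (284,133). I'll zoom in to measure.

```bash
python3 - <<'E'
import cv2
im=cv2.imread('pics/w1.png')
cv2.imwrite('pics/w1a.png',cv2.resize(im[70:150,190:332],None,fx=5.6,fy=5.6,interpolation=cv2.INTER_CUBIC)[:448,:796])
cv2.imwrite('pics/w1b.png',cv2.resize(im[220:300,200:320],None,fx=6,fy=6,interpolation=cv2.INTER_CUBIC))
E
```

```text
(no output)
```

View pics/w1a.png

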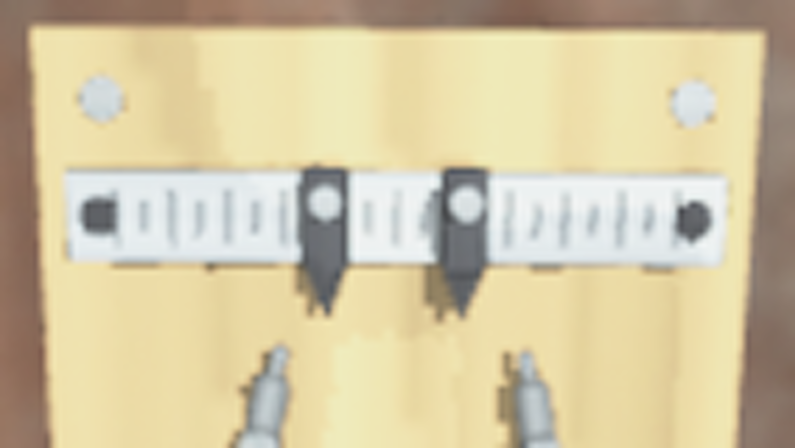

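View pics/w1b.png

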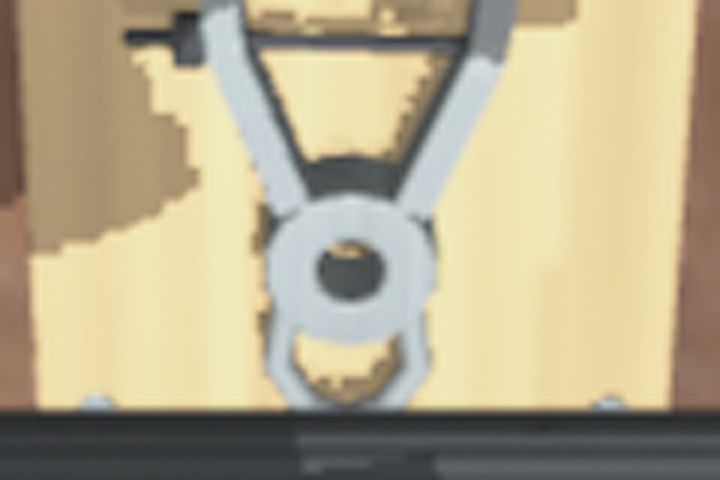

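```bash
cat >> h.py <<'E'
def wcam(npz):
    z=np.load(npz); return cam('wrist',dict(eef_rot=z['R'],eef_pos=z['p']))
E
python3 - <<'E'
from h import *
np.set_printoptions(precision=4,suppress=True)
W=wcam('w1.npz')
A=lambda u,v:np.array([u,v])/5.6+[190,70]-.4
B=lambda u,v:np.array([u,v])/6+[200,220]-.4
P=lambda uv,z:atz(W,uv,z)[:2]
cl=P(A(30,28),.03);cr=P(A(767,32),.03)
el=P(B(40,400),.03);er=P(B(672,400),.03)
print('corners',cl,cr,np.linalg.norm(cl-cr),'edges',el,er)
for a,b in((el,cl),(er,cr)): print('yaw',np.degrees(np.arctan2(*(b-a)[::-1])))
d=cl-cr; print('yaw front',np.degrees(np.arctan2(d[1],d[0]))-90)
rl=P(A(67,217),.038); rr=P(A(724.5,220),.038); d=rl-rr; print('rail',rl,rr,np.linalg.norm(d),np.degrees(np.arctan2(d[1],d[0]))-90)
eye=P(B(350,268),.048)
nl=P(A(328,316),.044);nr=P(A(462,316),.044);tl=P(A(281,350),.0415);tr=P(A(526,354),.0415)
print('eye',eye,nl,nr,tl,tr)
yaw=np.radians(84.7); 
mid=(rl+rr)/2
for yd in(84.2,84.7,85.2):
    yaw=np.radians(yd);ex=np.array([np.cos(yaw),np.sin(yaw)]);ey=np.array([-ex[1],ex[0]])
    c=mid-.098*ex; front=(cl+cr)/2
    print(yd,'c',c,'front center in board',(front-c)@ex,(front-c)@ey)
    for n,p in dict(eye=eye,nl=nl,nr=nr,tl=tl,tr=tr,el=el,er=er).items(): print(n,(p-c)@ex,(p-c)@ey)
    print('hole',c-.075*ex)
E
```

```text
corners [0.4841 0.3024] [0.6143 0.2898] 0.13079800109737977 edges [0.4603 0.0574] [0.5906 0.0455]
yaw 84.44713820330102
yaw 84.44508959507397
yaw front 84.47320725070244
rail [0.4874 0.2698] [0.6043 0.2586] 0.11744546621542032 84.51222703211482
eye [0.528  0.0938] [0.5323 0.2489] [0.5561 0.2467] [0.5231 0.2434] [0.5672 0.2386]
84.2 c [0.5359 0.1667] front center in board 0.13001999269564804 -0.00015705934931810258
eye -0.07334976780102997 0.0005341848537306056
nl 0.08133779105395973 0.01192740728565532
nr 0.0815733753092395 -0.011942024640222827
tl 0.07495887915216645 0.020486719880472883
tr 0.07467999916637126 -0.02381232177700544
el -0.11637604896817412 0.06417973761071387
er -0.11507607786649411 -0.0666050847093661
hole [0.5284 0.0921]
84.7 c [0.5368 0.1666] front center in board 0.13001740288845373 -0.0004364769718954872
eye -0.0733385817438284 0.002029454344962106
nl 0.08144251044290235 0.012072356484382537
nr 0.08146978828282835 -0.011798222401034456
tl 0.07513853457572857 0.020687008967955688
tr 0.07447308804926077 -0.02360791226166034
el -0.11580781942657815 0.06604805404428535
er -0.11564919621843904 -0.06474313263447343
hole [0.5299 0.092 ]
85.2 c [0.5376 0.1666] front center in board 0.1300123748320691 -0.0007158613550617019
eye -0.0733143475902627 0.0035245692853878
nl 0.0815484907487797 0.012216386326423322
nr 0.08136746009603882 -0.011653521681531692
tl 0.07531993098839454 0.020885722659612454
tr 0.07426796859758351 -0.023401704912394888
el -0.11522330759174218 0.06791134066282585
er -0.11620604435691544 -0.0628762501193675
hole [0.5314 0.0918]
```

```bash
python3 - <<'E'
from h import *
S=cam('side')
for uv in((308,122),(275,128),(245,128),(236,152),(166,155)): print(uv,np.round(atz(S,uv,0),3))
plan([.450,-.262,.20],84.46)
E
```

```text
(308, 122) [ 0.48  -0.464  0.   ]
(275, 128) [ 0.575 -0.423  0.   ]
(245, 128) [ 0.66  -0.418  0.   ]
(236, 152) [ 0.673 -0.286  0.   ]
(166, 155) [ 0.854 -0.261  0.   ]
shift [-47.02  -4.43   1.96] twist 0.45 pos [0.5359 0.2024 0.2197] yaw 84.91 t 3.03 F [ 0.3  0.3 -1. ] w 0.088 tilt [0.0001 0.0003]
```

Request:
{"method": "send_rows", "body": {"targets": [-47,-4.4,2.0,0.4,-47,-4.4,2.0,0.4,-47,-4.4,2.0,0.4,-47,-4.4,2.0,0.4,-47,-4.4,2.0,0.4,-47,-4.4,2.0,0.4,-47,-4.4,2.0,0.4,-47,-4.4,2.0,0.4]}}

```text
clock: 3.7
eef_pos: [0.4749, -0.1273, 0.2057]
eef_rot: [[0.096, 0.995, 0.001], [0.995, -0.096, -0.0], [-0.0, 0.001, -1.0]]
contact_force: [-0.2, -0.2, 0.2]
grip_width: 0.0882
```

```bash
python3 - <<'E'
from h import *
plan([.450,-.262,.20],84.46)
E
```

```text
shift [-13.65  -1.18   0.57] twist 0.02 pos [ 0.4749 -0.1273  0.2057] yaw 84.48 t 3.7 F [-0.2 -0.2  0.2] w 0.0882 tilt [-0.0003  0.0009]
```

Request:
{"method": "send_rows", "body": {"targets": [-13.6,-1.2,0.6,0,-13.6,-1.2,0.6,0,-13.6,-1.2,0.6,0,-13.6,-1.2,0.6,0,-13.6,-1.2,0.6,0]}}

```text
clock: 4.12
eef_pos: [0.4497, -0.2628, 0.1994]
eef_rot: [[0.101, 0.995, 0.0], [0.995, -0.101, -0.001], [-0.001, 0.0, -1.0]]
contact_force: [0.2, -0.4, 0.1]
grip_width: 0.088
```

```bash
cat >> h.py <<'E'
def shot(n,k=3):
    ps=[];ys=[]
    for i in range(k):
        s=ctrl.sense(); ps.append(s['eef_pos']); ys.append(np.arctan2(s['eef_rot'][1,0],s['eef_rot'][0,0])); im=ctrl.grab_frame('wrist')
    p=np.mean(ps,0); y=np.mean(ys); c,s_=np.cos(y),np.sin(y)
    R=np.array([[c,s_,0],[s_,-c,0],[0,0,-1.]])
    save(im,n+'.png'); np.savez(n+'.npz',R=R,p=p); print('shot',np.round(p,4),'std',np.round(np.std(ps,0),4),'yaw',round(np.degrees(y),2),'t',s['clock'])
    return im,cam('wrist',dict(eef_rot=R,eef_pos=p))
E
python3 - <<'E'
from h import *
im,W=shot('w2',4)
print(ctrl.spot_in('pin','wrist')[:2],ctrl.spot_in('pin_block','wrist')[:1])
save(cv2.resize(im,None,fx=1.5,fy=1.5),'w2b.png')
E
```

```text
shot [ 0.4501 -0.2604  0.1992] std [0.0003 0.0016 0.0001] yaw 84.33 t 4.2667
[{'rect': [246.5, 222.9, 26.6, 33.6], 'p': 0.83}] [{'rect': [226.9, 180.7, 62.7, 76.8], 'p': 0.81}]
```

View pics/w2b.png

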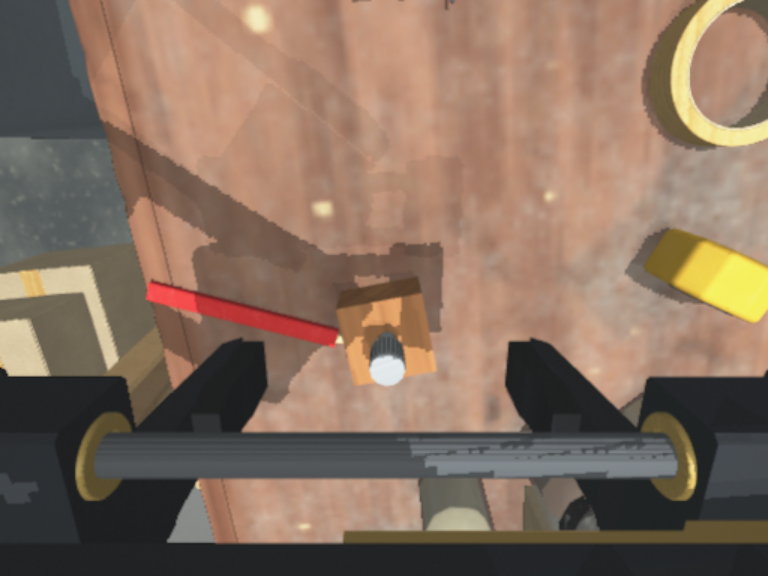

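```bash
python3 - <<'E'
from h import *
for i in range(3):
    s=ctrl.sense(); im=ctrl.grab_frame('wrist'); print(s['eef_pos'],np.degrees(np.arctan2(s['eef_rot'][1,0],s['eef_rot'][0,0])),s['joint_velocities'].round(3))
im,W=shot('w3',3)
g=im[205:275,220:300]
save(cv2.resize(g,None,fx=8,fy=8,interpolation=cv2.INTER_CUBIC),'w3c.png')
E
```

```text
[ 0.45082194 -0.25826613  0.19940626] 84.57187039119961 [-0.001 -0.    -0.005 -0.002 -0.001 -0.004]
[ 0.45083521 -0.25845588  0.19944854] 84.57050595741987 [-0.005  0.002 -0.003 -0.003 -0.001 -0.   ]
[ 0.45079858 -0.2586741   0.19947758] 84.55565154401776 [-0.007  0.    -0.004 -0.    -0.002 -0.002]
shot [ 0.4507 -0.2591  0.1995] std [0.0001 0.0002 0.    ] yaw 84.52 t 4.6667
```

View pics/w3c.png

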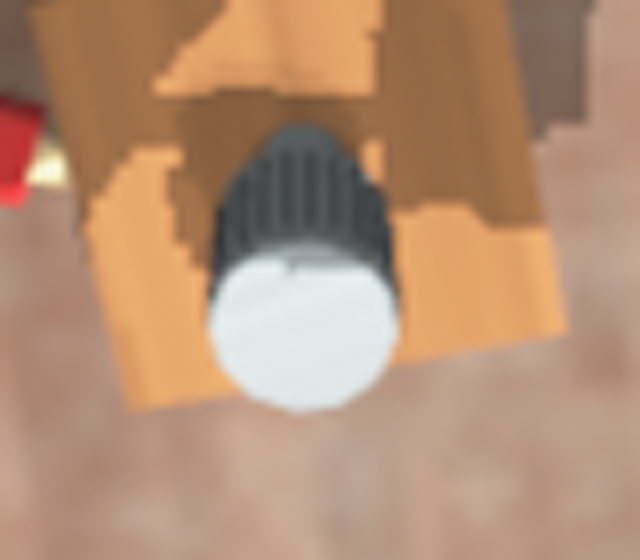

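```bash
python3 - <<'E'
from h import *
W=wcam('w3.npz'); p=atz(W,(257.7,245.2),.082); print('pin',p)
plan([p[0],p[1],.12],84.46); plan([p[0],p[1],.08],84.46)
print(proj(W,[.4455,-.3145,.082]))
E
```

```text
pin [ 0.4464165  -0.31284176  0.082     ]
shift [-5.35  0.1   7.95] twist 0.02 pos [ 0.4505 -0.2595  0.1994] yaw 84.48 t 4.72 F [-0.6  0.6  0.1] w 0.0881 tilt [-0.0001  0.0001]
shift [-5.35  0.1  11.95] twist 0.02 pos [ 0.4505 -0.2595  0.1994] yaw 84.48 t 4.72 F [-0.6  0.6  0.1] w 0.0881 tilt [-0.0001  0.0001]
[[256.87324805 246.90036148]]
```

Request:
{"method": "send_rows", "body": {"targets": [-2,0.1,3,0,-4,0.1,6,0,-5.3,0.1,8,0,-5.3,0.1,8,0,-5.3,0.1,8,0,-5.3,0.1,8,0,-5.3,0.1,8,0,-5.3,0.1,8,0]}}

```text
clock: 5.38
eef_pos: [0.4471, -0.3128, 0.121]
eef_rot: [[0.096, 0.995, 0.002], [0.995, -0.096, -0.002], [-0.002, 0.002, -1.0]]
contact_force: [-0.4, 0.7, -0.4]
grip_width: 0.0879
```

```bash
python3 - <<'E'
from h import *
im,W=shot('w4',3)
for z in (.12,.08): plan([.4464,-.3128,z],84.46)
save(cv2.resize(im[200:290,150:360],None,fx=3.8,fy=3.8,interpolation=cv2.INTER_CUBIC),'w4c.png')
E
```

```text
shot [ 0.447  -0.3128  0.1208] std [0.0001 0.     0.0002] yaw 84.48 t 5.4833
shift [-0.01 -0.03  0.04] twist 0.01 pos [ 0.4467 -0.3127  0.1204] yaw 84.47 t 5.53 F [ 0.2  0.4 -0. ] w 0.0883 tilt [-0.0011  0.0013]
shift [-0.   -0.04  4.04] twist 0.01 pos [ 0.4467 -0.3127  0.1204] yaw 84.47 t 5.53 F [ 0.2  0.4 -0. ] w 0.0883 tilt [-0.0011  0.0013]
```

View pics/w4c.png

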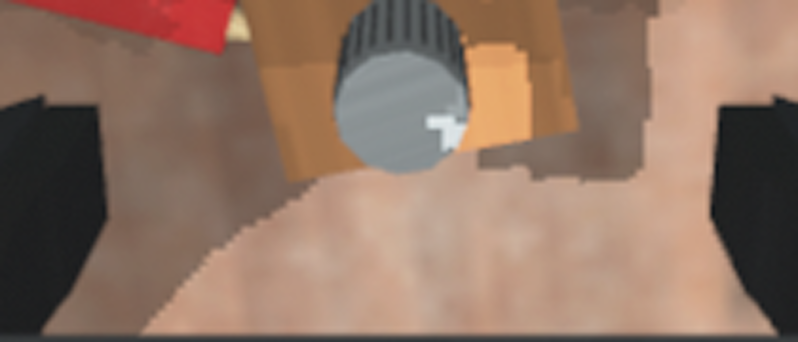

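Request:
{"method": "send_rows", "body": {"targets": [0,-0.1,1.5,0,0,-0.1,3,0,0,-0.1,4,0,0,-0.1,4,0,0,-0.1,4,0]}}

```text
clock: 5.95
eef_pos: [0.445, -0.3124, 0.0791]
eef_rot: [[0.097, 0.995, -0.001], [0.995, -0.097, 0.001], [0.001, -0.001, -1.0]]
contact_force: [-0.7, -0.6, 0.3]
grip_width: 0.0884
```

Request:
{"method": "send_rows", "body": {"targets": [0,0,0,0,0,0,0,0,0,0,0,0,0,0,0,0,0,0,0,0,0,0,0,0,0,0,0,0,0,0,0,0], "grip": 15, "newtons": 20}}

```text
clock: 6.62
eef_pos: [0.4452, -0.3127, 0.0794]
eef_rot: [[0.097, 0.995, 0.0], [0.995, -0.097, -0.0], [-0.0, 0.0, -1.0]]
contact_force: [0.5, -1.1, -0.3]
grip_width: 0.037
```

```bash
python3 - <<'E'
from h import *
im,W=shot('w5',1)
plan([.4464,-.3128,.2],84.46)
save(cv2.resize(im[180:290,150:360],None,fx=3.8,fy=3.8,interpolation=cv2.INTER_CUBIC),'w5c.png')
E
```

```text
shot [ 0.4452 -0.3127  0.0794] std [0. 0. 0.] yaw 84.43 t 6.6167
shift [ -0.     0.12 -12.06] twist -0.02 pos [ 0.4452 -0.3127  0.0794] yaw 84.44 t 6.67 F [ 0.5  0.6 -0.4] w 0.0329 tilt [0. 0.]
```

View pics/w5c.png

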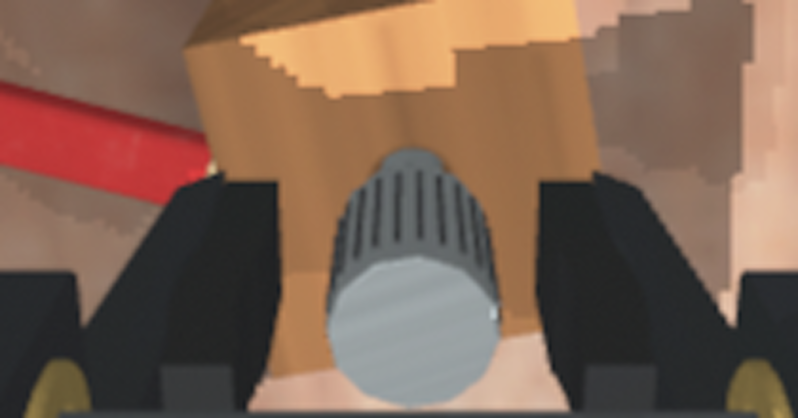

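Request:
{"method": "send_rows", "body": {"targets": [0,0,0,0,0,0,0,0,0,0,0,0,0,0,0,0]}}

```text
clock: 7.0
eef_pos: [0.4452, -0.3127, 0.0793]
eef_rot: [[0.097, 0.995, -0.0], [0.995, -0.097, 0.0], [0.0, -0.0, -1.0]]
contact_force: [0.3, -1.3, -0.6]
grip_width: 0.0212
```

```bash
python3 - <<'E'
from h import *
plan([.4464,-.3128,.2],84.46)
E
```

```text
shift [  0.     0.12 -12.07] twist -0.02 pos [ 0.4452 -0.3127  0.0793] yaw 84.44 t 7.0 F [ 0.3 -1.3 -0.6] w 0.0212 tilt [ 0. -0.]
```

Request:
{"method": "send_rows", "body": {"targets": [0,0,-1,0,0,0,-3,0,0,0,-6,0,0,0,-9,0,0,0,-9,0,0,0,-9,0], "newtons": 30}}

```text
clock: 7.5
eef_pos: [0.4462, -0.3137, 0.172]
eef_rot: [[0.097, 0.995, 0.003], [0.995, -0.097, -0.004], [-0.003, 0.004, -1.0]]
contact_force: [0.5, 0.7, -0.2]
grip_width: 0.0212
```

```bash
python3 - <<'E'
from h import *
im,W=shot('w6',2)
plan([.529,.092,.17],84.46)
save(cv2.resize(im[120:290,150:360],None,fx=3.5,fy=3.5,interpolation=cv2.INTER_CUBIC),'w6c.png')
E
```

```text
shot [ 0.4458 -0.3133  0.171 ] std [0.0004 0.0004 0.0009] yaw 84.44 t 7.55
shift [41.05  4.46 -0.09] twist -0.02 pos [ 0.4448 -0.3122  0.1689] yaw 84.44 t 7.6 F [ 0.5  0.1 -0.8] w 0.021 tilt [ 0.0006 -0.0008]
```

View pics/w6c.png

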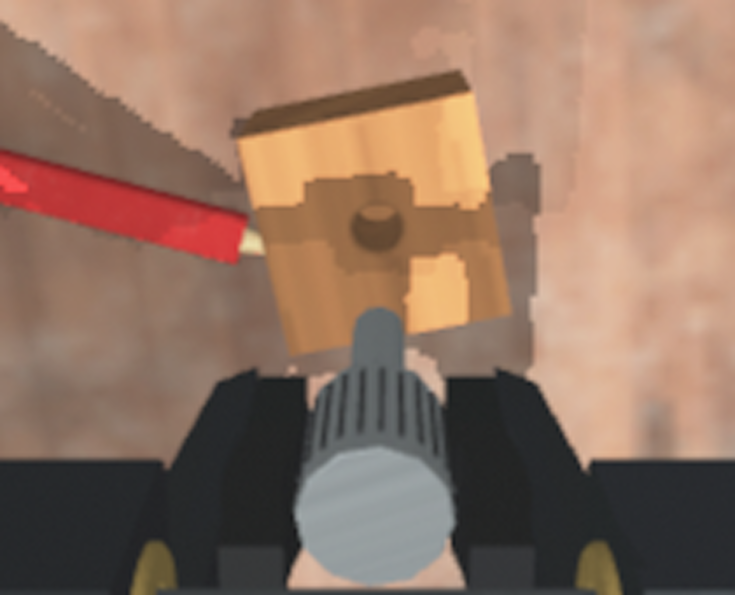

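Request:
{"method": "send_rows", "body": {"targets": [41,4.5,0,0,41,4.5,0,0,41,4.5,0,0,41,4.5,0,0,41,4.5,0,0,41,4.5,0,0,41,4.5,0,0,41,4.5,0,0]}}

```text
clock: 8.27
eef_pos: [0.5123, 0.0158, 0.1677]
eef_rot: [[0.097, 0.995, -0.003], [0.995, -0.097, 0.001], [0.0, -0.003, -1.0]]
contact_force: [1.4, -0.8, -0.4]
grip_width: 0.0212
```

```bash
python3 - <<'E'
from h import *
np.set_printoptions(precision=5,suppress=True)
i=ctrl.camera_info('wrist');KT=(np.array(i['mtx']),np.array(i['hand_eye']))
print('pin head top in tool',atz(KT,(256.7,267.0),-.0027))
# shank tip: lowest visible end top of image (378,310)->
print('tip in tool',atz(KT,(378/3.5+150-.4,314/3.5+120-.4),.0693))
plan([.529,.092,.17],84.46)
E
```

```text
pin head top in tool [-0.00022 -0.00004 -0.0027 ]
tip in tool [0.0004  0.00058 0.0693 ]
shift [ 7.75  0.92 -0.23] twist -0.04 pos [0.5123 0.0158 0.1677] yaw 84.42 t 8.27 F [ 1.4 -0.8 -0.4] w 0.0212 tilt [ 0.0003 -0.0032]
```

Request:
{"method": "send_rows", "body": {"targets": [3.5,0.5,-0.1,0,7.3,0.9,-0.2,0,7.7,0.9,-0.2,0,7.7,0.9,-0.2,0,7.7,0.9,-0.2,0,7.7,0.9,-0.2,0,7.7,0.9,-0.2,0,7.7,0.9,-0.2,0]}}

```text
clock: 8.93
eef_pos: [0.5298, 0.0879, 0.1711]
eef_rot: [[0.099, 0.995, -0.001], [0.995, -0.099, -0.0], [-0.0, -0.001, -1.0]]
contact_force: [-0.5, 0.0, -1.5]
grip_width: 0.0208
```

```bash
python3 - <<'E'
from h import *
im,W=shot('w7',3)
plan([.529,.092,.17],84.46)
save(cv2.resize(im,None,fx=1.5,fy=1.5,interpolation=cv2.INTER_CUBIC),'w7f.png')
save(cv2.resize(im[140:290,170:350],None,fx=4,fy=4,interpolation=cv2.INTER_CUBIC),'w7c.png')
E
```

```text
shot [0.5299 0.0881 0.1713] std [0.0001 0.0001 0.0001] yaw 84.32 t 9.0333
shift [ 0.34 -0.14  0.14] twist -0.1 pos [0.53   0.0885 0.1714] yaw 84.36 t 9.08 F [ 0.7  0.3 -1. ] w 0.0213 tilt [-0.      0.0001]
```

View pics/w7f.png

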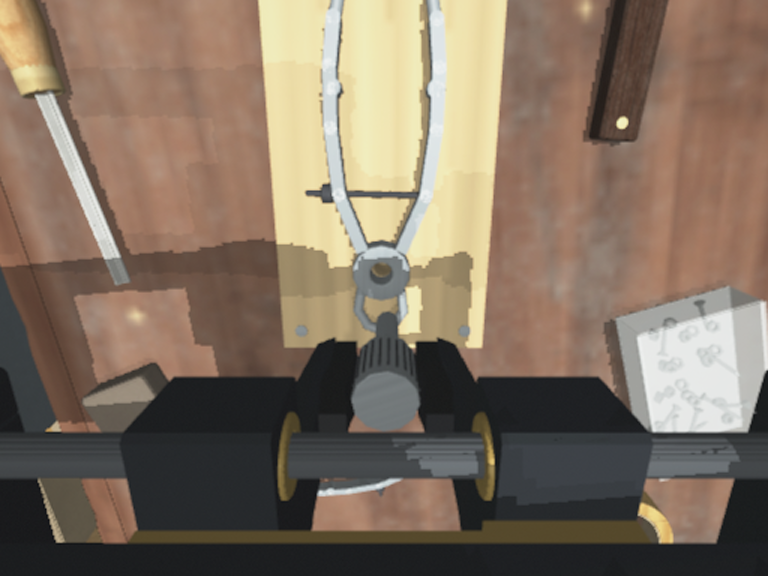

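View pics/w7c.png

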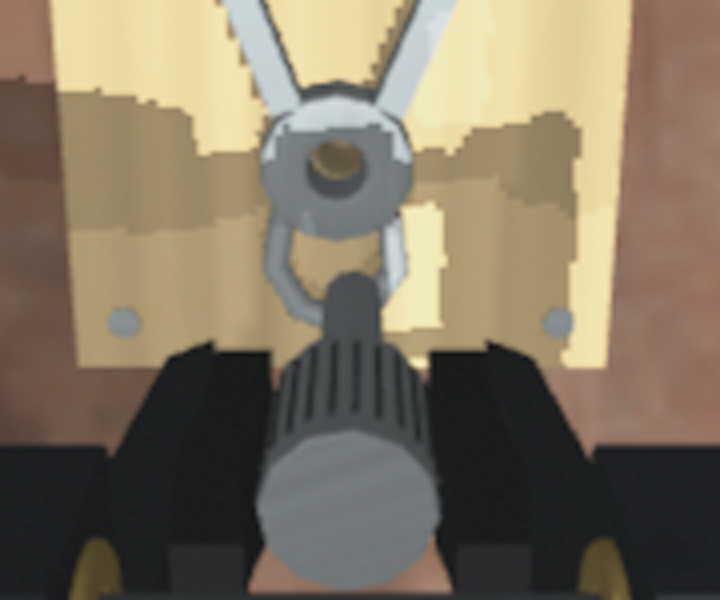

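```bash
python3 - <<'E'
from h import *
np.set_printoptions(precision=5,suppress=True)
W=wcam('w7.npz')
B=lambda u,v:np.array([u,v])/4+[170,140]-.4
P=lambda uv,z:atz(W,uv,z)[:2]
bl=P(B(77,366),.03);br=P(B(607,366),.03);l0=P(B(50,2),.03);r0=P(B(632,2),.03)
print('w',np.linalg.norm(bl-br)); d=bl-br; print(np.degrees(np.arctan2(d[1],d[0]))-90, [np.degrees(np.arctan2(*(b-a)[::-1])) for a,b in((bl,l0),(br,r0))])
yaw=np.radians(84.4); ex=np.array([np.cos(yaw),np.sin(yaw)]);ey=np.array([-ex[1],ex[0]])
hole=(bl+br)/2+.055*ex; mid=((bl+br)/2)
cl=np.mean([mid@ey,((l0+r0)/2)@ey]); print('centreline',mid@ey,((l0+r0)/2)@ey)
hole=hole+(cl-hole@ey)*ey
eye=P(B(336.5,168),.048)
print('hole',hole,'eye',eye,'eye-hole board',(eye-hole)@ex,(eye-hole)@ey)
print('pin axis now', atz(W,(B(350,508)),.1713+.0027))
K=W; e=cv2.fitEllipse
# project hub/hole circles
t=np.linspace(0,2*np.pi,40)
im=cv2.imread('pics/w7.png'); im=cv2.resize(im,None,fx=4,fy=4,interpolation=cv2.INTER_CUBIC)
def circ(c,r,z,col):
    q=proj(W,np.c_[c[0]+r*np.cos(t),c[1]+r*np.sin(t),0*t+z])
    cv2.polylines(im,[np.int32((q+.5)*4)],True,col,1)
circ(eye,.017,.048,(0,255,0));circ(eye,.0065,.048,(0,255,0));circ(eye,.0065,.030,(255,0,0));circ(hole,.00575,.03,(0,0,255));circ(hole,.00575,.002,(0,0,255))
cv2.imwrite('pics/w7d.png',cv2.resize(im[560:860,880:1180],None,fx=2,fy=2))
E
```

```text
w 0.13091809698342366
84.36429939627595 [np.float64(84.31501221803013), np.float64(84.52428219161835)]
centreline -0.5171217085159379 -0.5170909023378543
hole [0.52861 0.092  ] eye [0.52775 0.09329] eye-hole board 0.0011955904362223662 0.0009809229132075623
pin axis now [0.53006 0.0881  0.174  ]
```

View pics/w7d.png

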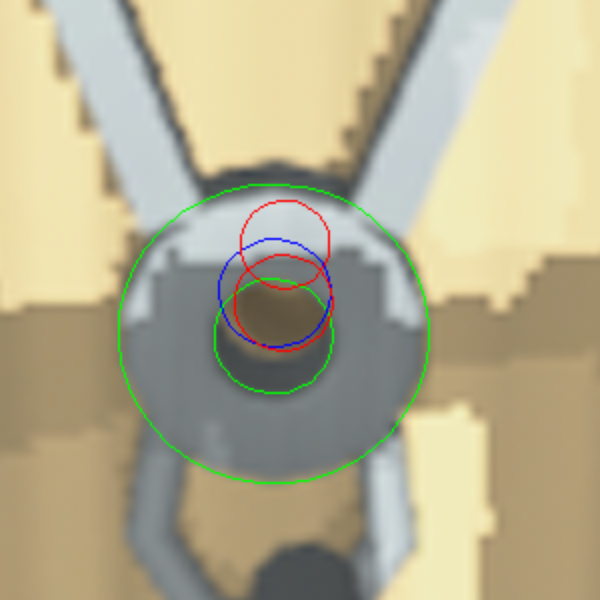

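```bash
python3 -c "
from h import *
plan([.5286,.0921,.130],84.4)"
```

```text
shift [ 0.35 -0.18  4.14] twist -0.04 pos [0.53   0.0885 0.1714] yaw 84.36 t 9.08 F [ 0.7  0.3 -1. ] w 0.0213 tilt [-0.      0.0001]
```

Request:
{"method": "send_rows", "body": {"targets": [0,0,2,0,0,0,4,0,0,0,4,0,0,0,4,0,0,0,4,0,0,0,4,0]}}

```text
clock: 9.58
eef_pos: [0.5309, 0.0892, 0.1327]
eef_rot: [[0.097, 0.995, 0.002], [0.995, -0.097, -0.0], [0.0, 0.002, -1.0]]
contact_force: [-0.3, 0.0, -0.9]
grip_width: 0.0211
```

```bash
python3 -c "
from h import *
plan([.5286,.0921,.130],84.4)
ctrl.grab_frame('side');plan([.5286,.0921,.130],84.4)"
```

```text
shift [ 0.27 -0.26  0.27] twist 0.03 pos [0.5309 0.0892 0.1327] yaw 84.43 t 9.58 F [-0.3  0.  -0.9] w 0.0211 tilt [0.0001 0.0022]
shift [ 0.26 -0.25  0.27] twist 0.03 pos [0.5309 0.0892 0.1327] yaw 84.43 t 9.63 F [-0.2 -1.4 -0.2] w 0.0211 tilt [0.0001 0.0023]
```

Request:
{"method": "send_rows", "body": {"targets": [0.25,-0.25,0.3,0,0.25,-0.25,0.3,0,0.25,-0.25,0.3,0,0.25,-0.25,0.3,0,0.25,-0.25,0.3,0]}}

```text
clock: 10.05
eef_pos: [0.5277, 0.0921, 0.1284]
eef_rot: [[0.097, 0.995, 0.0], [0.995, -0.097, -0.0], [-0.0, 0.0, -1.0]]
contact_force: [0.3, 0.6, -0.7]
grip_width: 0.0211
```

```bash
python3 - <<'E'
from h import *
im,W=shot('w8',2)
plan([.5286,.0921,.130],84.4)
save(cv2.resize(im[140:290,170:350],None,fx=4,fy=4,interpolation=cv2.INTER_CUBIC),'w8c.png')
E
```

```text
shot [0.5278 0.0921 0.1284] std [0. 0. 0.] yaw 84.44 t 10.1
shift [ 0.02  0.08 -0.16] twist 0.04 pos [0.5278 0.092  0.1284] yaw 84.44 t 10.15 F [ 0.5  0.2 -0.9] w 0.0213 tilt [-0.      0.0001]
```

View pics/w8c.png

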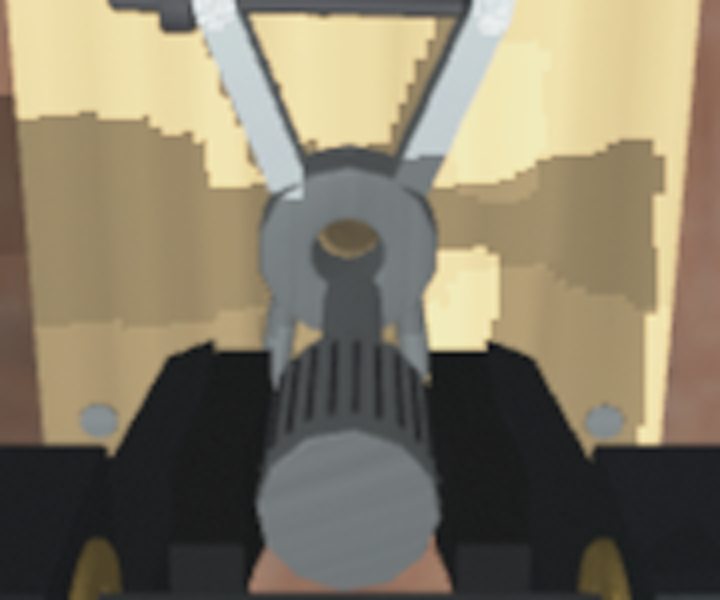

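Request:
{"method": "send_rows", "body": {"targets": [0,0.06,0,0,0,0.06,0.5,0,0,0.06,1.0,0,0,0.06,1.5,0,0,0.06,2.0,0,0,0.06,2.0,0,0,0.06,2.0,0]}}

```text
clock: 10.73
eef_pos: [0.5279, 0.092, 0.1077]
eef_rot: [[0.097, 0.995, -0.001], [0.995, -0.097, 0.0], [-0.0, -0.001, -1.0]]
contact_force: [-0.3, -0.3, -1.0]
grip_width: 0.0209
```

```bash
python3 - <<'E'
from h import *
im,W=shot('w9',2)
plan([.5286,.0921,.0733],84.4)
save(cv2.resize(im[140:290,170:350],None,fx=4,fy=4,interpolation=cv2.INTER_CUBIC),'w9c.png')
E
```

```text
shot [0.528  0.092  0.1079] std [0.0001 0.     0.0002] yaw 84.44 t 10.7833
shift [0.01 0.04 3.5 ] twist 0.04 pos [0.5282 0.092  0.1083] yaw 84.44 t 10.83 F [-0.6  1.3 -0.8] w 0.0212 tilt [ 0.0001 -0.0003]
```

View pics/w9c.png

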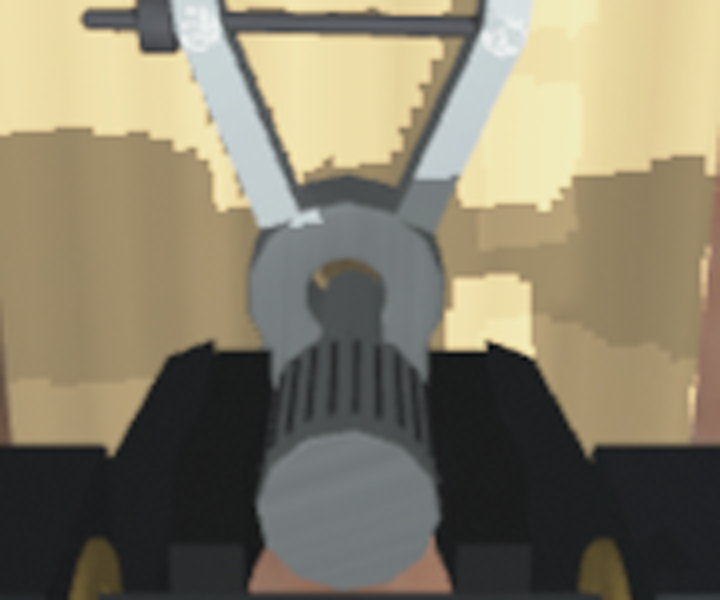

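Request:
{"method": "send_rows", "body": {"targets": [0,0.04,0.4,0,0,0.04,0.8,0,0,0.04,1.2,0,0,0.04,1.6,0,0,0.04,1.8,0,0,0.04,1.8,0,0,0.04,1.8,0]}}

```text
clock: 11.42
eef_pos: [0.5286, 0.092, 0.0901]
eef_rot: [[0.097, 0.995, -0.001], [0.995, -0.097, 0.0], [0.0, -0.001, -1.0]]
contact_force: [0.0, 0.1, -1.1]
grip_width: 0.0211
```

```bash
python3 - <<'E'
from h import *
plan([.5286,.0921,.0733],84.4)
E
```

```text
shift [0.01 0.   1.68] twist 0.03 pos [0.5286 0.092  0.0901] yaw 84.43 t 11.42 F [ 0.   0.1 -1.1] w 0.0211 tilt [ 0.     -0.0005]
```

Request:
{"method": "send_rows", "body": {"targets": [0,0,0.4,0,0,0,0.8,0,0,0,1.2,0,0,0,1.5,0,0,0,1.6,0,0,0,1.65,0,0,0,1.65,0,0,0,1.65,0]}}

```text
clock: 12.08
eef_pos: [0.5287, 0.092, 0.0738]
eef_rot: [[0.097, 0.995, -0.0], [0.995, -0.097, 0.0], [0.0, -0.0, -1.0]]
contact_force: [0.0, 0.8, -2.1]
grip_width: 0.0213
```

```bash
python3 - <<'E'
from h import *
plan([.5286,.0921,.0733],84.4)
E
```

```text
shift [ 0.01 -0.01  0.05] twist 0.03 pos [0.5287 0.092  0.0738] yaw 84.43 t 12.08 F [ 0.   0.8 -2.1] w 0.0213 tilt [ 0.     -0.0002]
```

Request:
{"method": "send_rows", "body": {"targets": [0,0,0.05,0,0,0,0.1,0,0,0,0.1,0]}}

```text
clock: 12.33
eef_pos: [0.5288, 0.092, 0.0734]
eef_rot: [[0.097, 0.995, 0.0], [0.995, -0.097, 0.0], [0.0, 0.0, -1.0]]
contact_force: [-2.4, 0.9, 3.2]
grip_width: 0.0211
```

Request:
{"method": "send_rows", "body": {"targets": [0,0,0,0,0,0,0,0,0,0,0,0,0,0,0,0,0,0,0,0,0,0,0,0], "grip": 50}}

```text
clock: 12.83
eef_pos: [0.5288, 0.0919, 0.0728]
eef_rot: [[0.097, 0.995, 0.0], [0.995, -0.097, -0.0], [-0.0, 0.0, -1.0]]
contact_force: [0.1, 0.3, -0.0]
grip_width: 0.0438
```

```bash
python3 - <<'E'
from h import *
im,W=shot('w10',1)
plan([.5286,.0921,.0733],84.4)
save(cv2.resize(im[140:290,170:350],None,fx=4,fy=4,interpolation=cv2.INTER_CUBIC),'w10c.png')
im=ctrl.grab_frame('side');save(cv2.resize(im[210:290,250:340],None,fx=6,fy=6,interpolation=cv2.INTER_CUBIC),'s10.png')
E
```

```text
shot [0.5288 0.0919 0.0728] std [0. 0. 0.] yaw 84.43 t 12.8333
shift [ 0.02 -0.01 -0.05] twist 0.04 pos [0.5287 0.0919 0.0728] yaw 84.44 t 12.88 F [ 0.4  1.1 -0.5] w 0.0442 tilt [-0.0001  0.    ]
```

View pics/w10c.png

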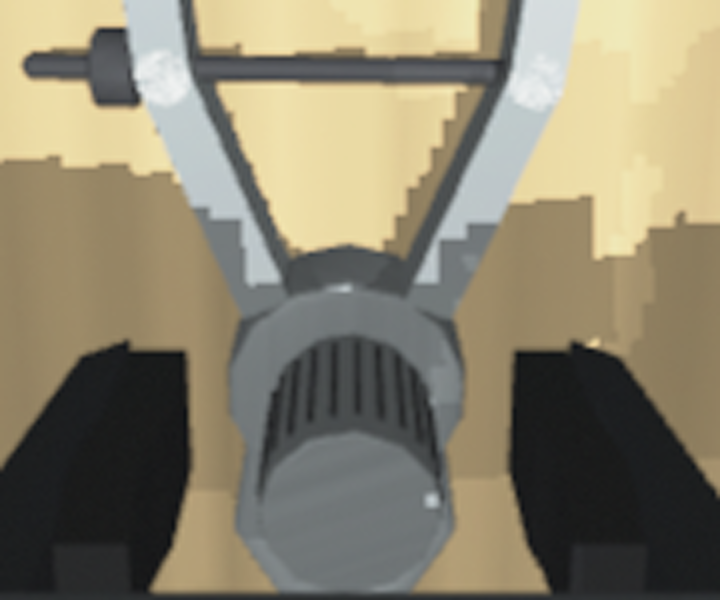

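Request:
{"method": "send_rows", "body": {"targets": [0,0,-1.5,0,0,0,-3.5,0,0,0,-5.5,0,0,0,-5.5,0,0,0,-5.5,0], "grip": 100}}

```text
clock: 13.35
eef_pos: [0.5296, 0.0919, 0.1288]
eef_rot: [[0.097, 0.995, 0.003], [0.995, -0.097, -0.0], [0.0, 0.003, -1.0]]
contact_force: [0.1, 0.1, -0.5]
grip_width: 0.0751
```

```bash
python3 - <<'E'
from h import *
ey=np.radians(84.4)
plan([.5286+.1*np.cos(ey),.092+.1*np.sin(ey),.128],84.4)
im=ctrl.grab_frame('side');save(cv2.resize(im[200:300,240:340],None,fx=6,fy=6,interpolation=cv2.INTER_CUBIC),'s11.png')
E
```

```text
shift [10.   -0.09  0.08] twist 0.04 pos [0.5296 0.0919 0.1288] yaw 84.44 t 13.35 F [ 0.1  0.1 -0.5] w 0.0751 tilt [0.0001 0.0028]
```

View pics/s11.png

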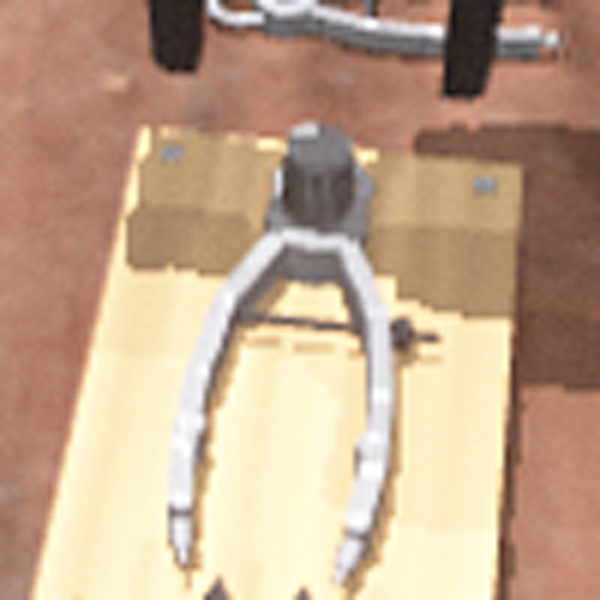

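The pin is home: its head sits flat on the hub and it has been released. Next I move to the ribs.

Request:
{"method": "send_rows", "body": {"targets": [3.5,-0.1,0,0,7,-0.1,0,0,10,-0.1,0,0,10,-0.1,0,0,10,-0.1,0,0,10,-0.1,0,0,10,-0.1,0,0]}}

```text
clock: 13.98
eef_pos: [0.5369, 0.1905, 0.1269]
eef_rot: [[0.098, 0.995, -0.002], [0.995, -0.098, -0.001], [-0.001, -0.002, -1.0]]
contact_force: [-0.3, -0.1, 0.1]
grip_width: 0.088
```

```bash
python3 - <<'E'
from h import *
im,W=shot('w12',3)
save(cv2.resize(im,None,fx=1.5,fy=1.5,interpolation=cv2.INTER_CUBIC),'w12f.png')
save(cv2.resize(im[60:210,160:355],None,fx=4,fy=4,interpolation=cv2.INTER_CUBIC),'w12c.png')
for n in ('leg_left_tip','leg_right_tip','pointer_left_nose','pointer_right_nose','leg_left_rib','leg_right_rib'):
    for d in ctrl.spot_in(n,'wrist')[:2]: print(n,round(d['p'],2),np.round(d['rect'],1))
E
```

```text
shot [0.5371 0.1904 0.1272] std [0.0002 0.     0.0002] yaw 84.37 t 14.0833
leg_left_tip 0.94 [218.5 134.9  27.3 153.9]
leg_left_tip 0.47 [244.  321.9  31.6  33.9]
leg_right_tip 0.71 [204.1 135.2 101.1 152.3]
leg_right_tip 0.38 [235.7  83.8  11.3  41.1]
pointer_left_nose 0.56 [238.   86.3  11.1  36. ]
pointer_right_nose 0.81 [270.5  86.5  13.4  35.6]
pointer_right_nose 0.62 [216.7 133.5  29.4 155.8]
leg_left_rib 0.88 [214.4 133.3  36.2 152. ]
leg_right_rib 0.61 [206.  132.4  97.4 157.5]
```

View pics/w12f.png

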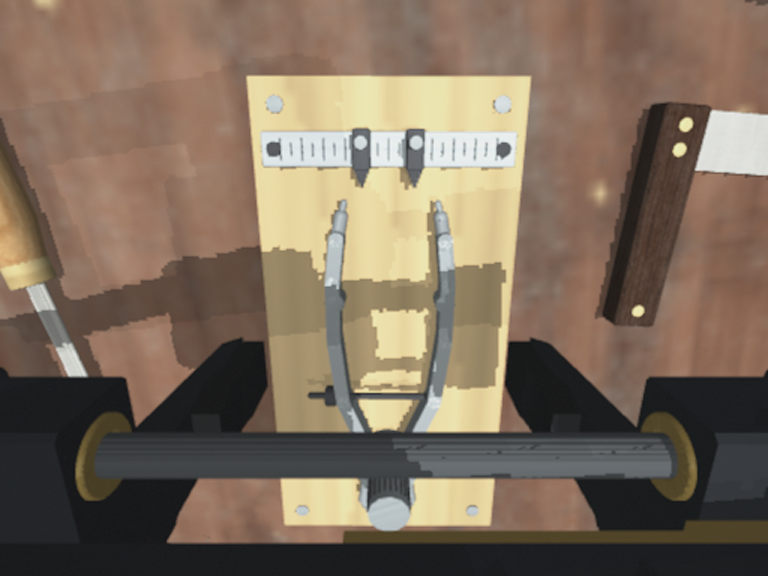

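View pics/w12c.png

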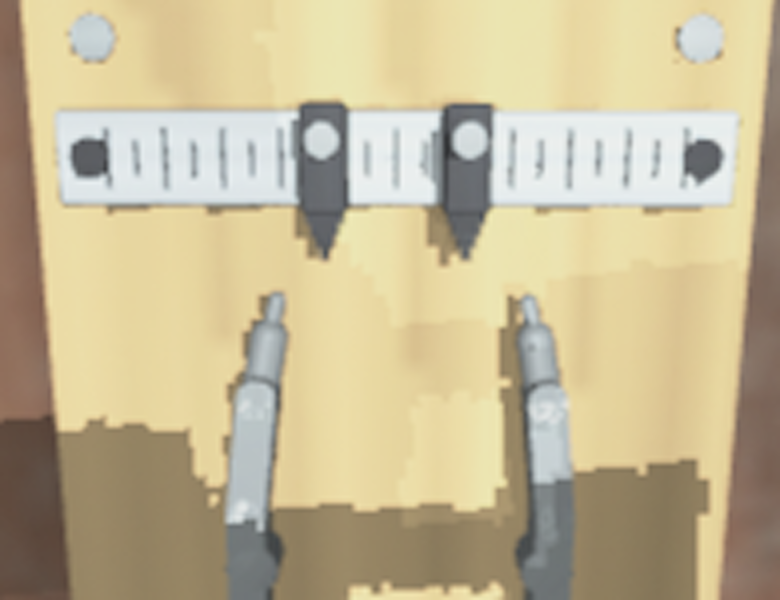

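```bash
cat >> h.py <<'E'
yb=np.radians(84.42); EX=np.array([np.cos(yb),np.sin(yb)]); EY=np.array([-EX[1],EX[0]]); HOLE=np.array([.5287,.0920]); CTR=HOLE+.075*EX
def bd(p): return np.round(np.array([(p[:2]-CTR)@EX,(p[:2]-CTR)@EY])*1000,2)
E
python3 - <<'E'
from h import *
W=wcam('w12.npz')
B=lambda u,v:np.array([u,v])/4+[160,60]-.4
for n,(u,v,z) in dict(tipL=(276,294,.0415),tipR=(523,296,.0415),noseL=(324,260,.044),noseR=(465,260,.044),bumpL=(283,550,.048),bumpR=(516,550,.048),outL=(228,550,.048),outR=(574,550,.048),railL=(59,157,.038),railR=(738,157,.038)).items():
    print(n,bd(atz(W,B(u,v),z)))
F=lambda u,v:np.array([u,v])/1.5-.2
for n,(u,v,z) in dict(outL=(326,290,.048),outR=(455,290,.048),outL2=(326,310,.048),outR2=(453,310,.048),outL3=(327,330,.048),outR3=(453,330,.048),pin=(388.5,514,.076)).items(): print(n,bd(atz(W,F(u,v),z)))
im=cv2.imread('pics/w12.png'); cv2.imwrite('pics/w12d.png',cv2.resize(im[150:270,200:320],None,fx=5,fy=5,interpolation=cv2.INTER_CUBIC))
for q in ((.025,.032),(.025,-.032)):
    p=CTR+q[0]*EX+q[1]*EY; print((proj(W,[*p,.048])-[200,150]+.4)*5)
E
```

```text
tipL [75.3  21.08]
tipR [ 74.96 -22.46]
noseL [81.43 12.39]
noseR [ 81.43 -11.95]
bumpL [29.81 20.51]
bumpR [ 29.81 -22.  ]
outL [29.81 30.54]
outR [ 29.81 -32.59]
railL [98.39 58.32]
railR [ 98.41 -59.31]
outL [32.87 30.03]
outR [ 32.86 -32.47]
outL2 [22.5  30.45]
outR2 [ 22.49 -31.97]
outL3 [11.84 30.38]
outR3 [ 11.83 -32.46]
pin [-75.1   -0.28]
[[ 76.41828352 268.44492594]]
[[511.96355269 268.39099168]]
```

View pics/w12d.png

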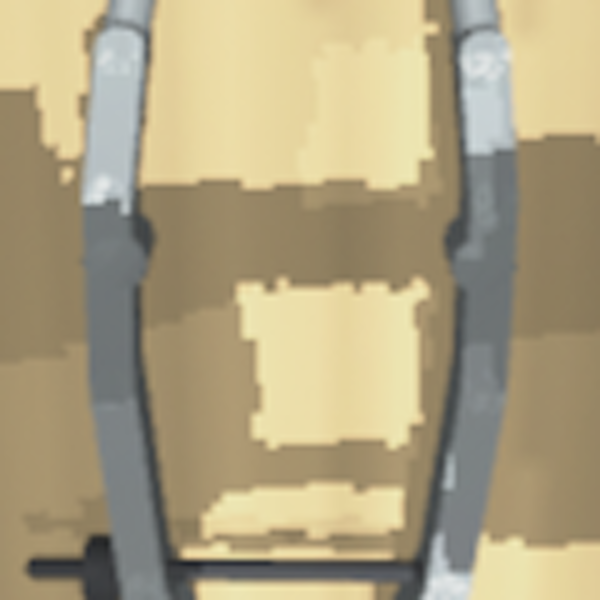

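```bash
python3 - <<'E'
from h import *
p=CTR+.0262*EX; print(p)
for z in(.075,.0565): plan([*p,z],84.42)
E
```

```text
[0.53854023 0.19272045]
shift [0.15 0.09 5.3 ] twist -0.01 pos [0.5375 0.1913 0.128 ] yaw 84.41 t 14.43 F [ 1.4 -0.6 -0. ] w 0.0883 tilt [0.     0.0002]
shift [0.15 0.09 7.15] twist -0.01 pos [0.5375 0.1913 0.128 ] yaw 84.41 t 14.43 F [ 1.4 -0.6 -0. ] w 0.0883 tilt [0.     0.0002]
```

Request:
{"method": "send_rows", "body": {"targets": [0.15,0.1,1.5,0,0.15,0.1,3.5,0,0.15,0.1,5.3,0,0.15,0.1,5.3,0,0.15,0.1,5.3,0,0.15,0.1,5.3,0]}}

```text
clock: 14.93
eef_pos: [0.5391, 0.1931, 0.0757]
eef_rot: [[0.097, 0.995, 0.001], [0.995, -0.097, 0.0], [0.0, 0.001, -1.0]]
contact_force: [0.4, 0.3, 0.7]
grip_width: 0.0883
```

```bash
python3 - <<'E'
from h import *
im,W=shot('w13',3)
p=CTR+.0262*EX
plan([*p,.0565],84.42)
save(cv2.resize(im[100:290,140:380],None,fx=3.3,fy=3,interpolation=cv2.INTER_CUBIC),'w13c.png')
E
```

```text
shot [0.5394 0.1931 0.0761] std [0.0002 0.     0.0002] yaw 84.44 t 15.0333
shift [-0.05 -0.1   1.97] twist 0.02 pos [0.5395 0.1931 0.0762] yaw 84.44 t 15.08 F [0.1 0.1 0.3] w 0.088 tilt [0.0005 0.0023]
```

View pics/w13c.png

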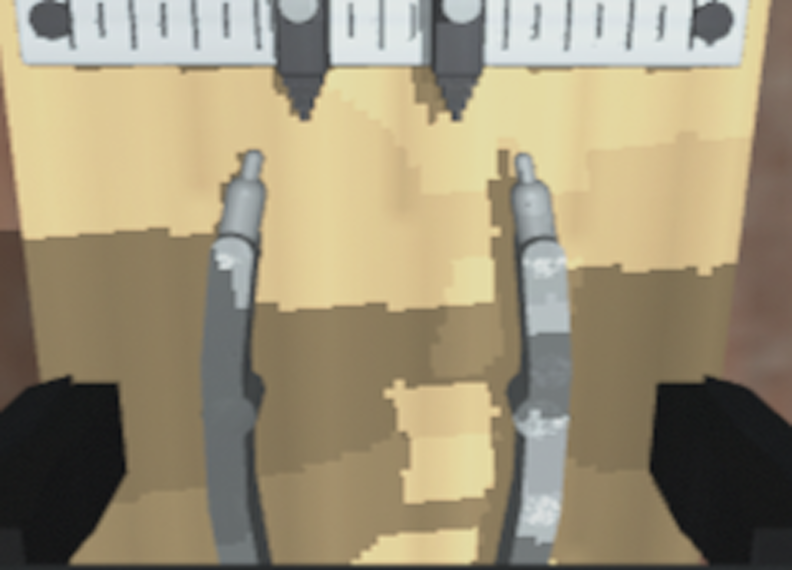

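Request:
{"method": "send_rows", "body": {"targets": [0,-0.05,0.7,0,0,-0.05,1.4,0,0,-0.05,1.9,0,0,-0.05,1.9,0,0,-0.05,1.9,0,0,-0.05,1.9,0]}}

```text
clock: 15.58
eef_pos: [0.538, 0.193, 0.0557]
eef_rot: [[0.097, 0.995, -0.0], [0.995, -0.097, -0.0], [-0.0, -0.0, -1.0]]
contact_force: [-1.0, 0.3, 0.3]
grip_width: 0.0881
```

```bash
python3 - <<'E'
from h import *
im,W=shot('w14',3)
p=CTR+.0262*EX
plan([*p,.0565],84.42); print(bd(ctrl.sense()['eef_pos']))
save(cv2.resize(im[60:250,140:380],None,fx=3.3,fy=3,interpolation=cv2.INTER_CUBIC),'w14c.png')
E
```

```text
shot [0.5382 0.193  0.0559] std [0.0001 0.     0.0001] yaw 84.44 t 15.6833
shift [-0.03  0.03 -0.04] twist 0.01 pos [0.5383 0.193  0.0561] yaw 84.43 t 15.73 F [-0.4  1.  -0.1] w 0.0884 tilt [0.0001 0.0004]
[26.49  0.29]
```

View pics/w14c.png

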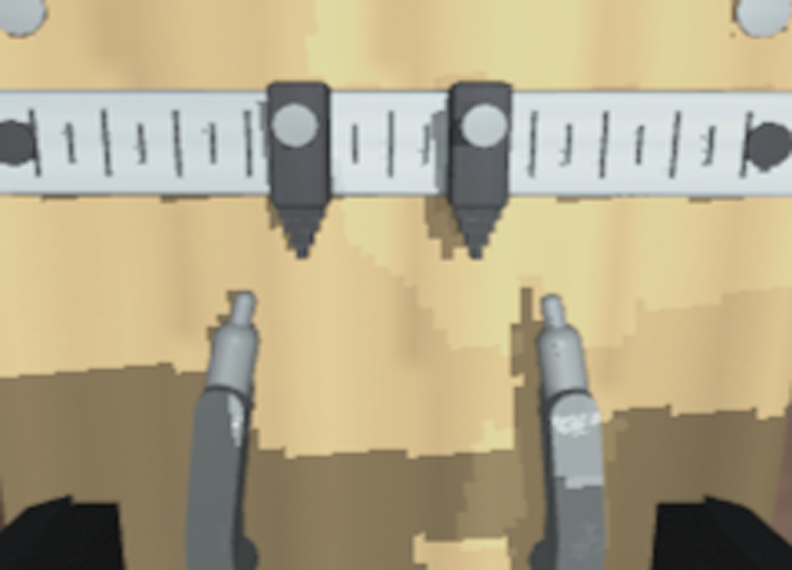

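Request:
{"method": "send_rows", "body": {"targets": [0,0,0,0,0,0,0,0,0,0,0,0,0,0,0,0], "grip": 72, "newtons": 15}}

```text
clock: 16.07
eef_pos: [0.5382, 0.193, 0.056]
eef_rot: [[0.097, 0.995, 0.0], [0.995, -0.097, 0.0], [0.0, 0.0, -1.0]]
contact_force: [-0.5, -0.0, 0.4]
grip_width: 0.0643
```

Request:
{"method": "send_rows", "body": {"targets": [0,0,0,0,0,0,0,0,0,0,0,0,0,0,0,0], "grip": 66}}

```text
clock: 16.4
eef_pos: [0.5381, 0.1932, 0.0559]
eef_rot: [[0.097, 0.995, 0.0], [0.995, -0.097, 0.0], [0.0, 0.0, -1.0]]
contact_force: [0.2, 2.4, -0.1]
grip_width: 0.0582
```

Request:
{"method": "send_rows", "body": {"targets": [0,0,0,0,0,0,0,0,0,0,0,0,0,0,0,0], "grip": 61}}

```text
clock: 16.73
eef_pos: [0.5381, 0.1931, 0.0559]
eef_rot: [[0.097, 0.995, 0.0], [0.995, -0.097, 0.0], [0.0, 0.0, -1.0]]
contact_force: [0.4, 1.5, -0.4]
grip_width: 0.0541
```

```bash
cat > look.py <<'E'
import sys
from h import *
n=sys.argv[1]
im,W=shot(n,3)
s=ctrl.sense();print(bd(s['eef_pos']),s['grip_width'],s['contact_force'].round(1),s['eef_pos'][2])
save(cv2.resize(im[100:200,180:330],None,fx=5.2,fy=5.2,interpolation=cv2.INTER_CUBIC),n+'c.png')
E
python3 look.py w15
```

```text
shot [0.5381 0.1931 0.0559] std [0. 0. 0.] yaw 84.44 t 16.8333
[26.53  0.47] 0.05384900433767988 [0.6 3.8 0.7] 0.05591654149661025
```

View pics/w15c.png

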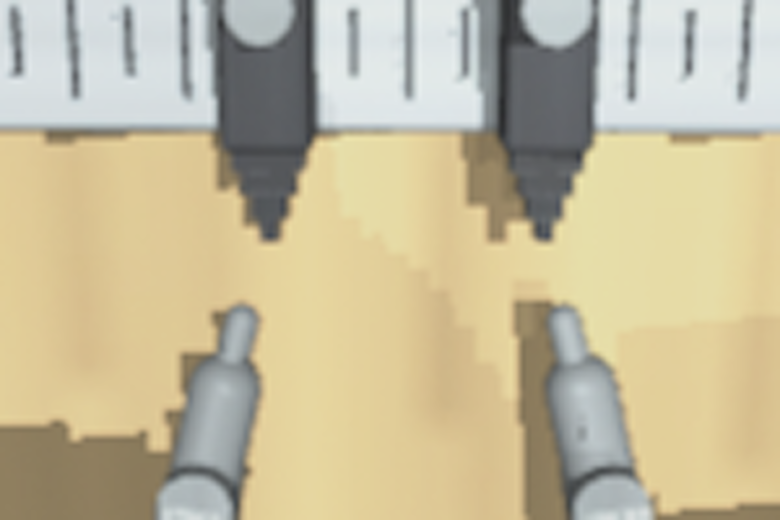

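```bash
cat > ev.py <<'E'
import sys
from h import *
n=sys.argv[1]; v=list(map(float,sys.argv[2:]))
W=wcam(n+'.npz'); B=lambda u,v:np.array([u,v])/5.2+[180,100]-.4
r=[bd(atz(W,B(v[2*i],v[2*i+1]),z)) for i,z in enumerate((.0415,.0415,.044,.044))]
for a,q in zip(('tipL','tipR','noseL','noseR'),r): print(a,q)
eL=r[0][1]-r[2][1]; eR=r[1][1]-r[3][1]
print('errL',eL,'errR',eR,'-> width change',(eR-eL)/1.5,'tool y shift',(eL+eR)/2/1.5)
E
python3 ev.py w15 243 308 562 308 270 240 543 240
```

```text
tipL [74.59 15.08]
tipR [ 74.63 -14.25]
noseL [81.28 12.23]
noseR [ 81.32 -12.09]
errL 2.8499999999999996 errR -2.16 -> width change -3.34 tool y shift 0.22999999999999984
```

Request:
{"method": "send_rows", "body": {"targets": [0,0.02,0,0,0,0.02,0,0,0,0.02,0,0,0,0.02,0,0,0,0.02,0,0,0,0.02,0,0], "grip": 57.2}}

```text
clock: 17.38
eef_pos: [0.5382, 0.193, 0.0559]
eef_rot: [[0.097, 0.995, -0.0], [0.995, -0.097, -0.0], [-0.0, -0.0, -1.0]]
contact_force: [0.7, 1.1, 1.4]
grip_width: 0.05
```

```bash
python3 look.py w16
```

```text
shot [0.5382 0.193  0.0559] std [0. 0. 0.] yaw 84.44 t 17.4833
[26.45  0.33] 0.05049306911637246 [0.  1.7 1.6] 0.05585804666162084
```

View pics/w16c.png

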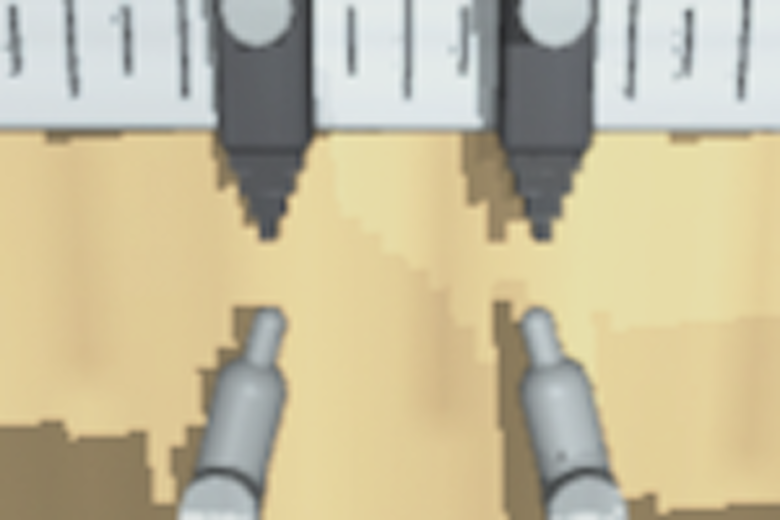

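```bash
python3 ev.py w16 271 312 536 312 268.5 240 542 240; python3 - <<'E'
import cv2
im=cv2.imread('pics/w16.png'); cv2.imwrite('pics/w16d.png',cv2.resize(im[135:175,220:295],None,fx=10,fy=10,interpolation=cv2.INTER_NEAREST))
E
```

```text
tipL [74.15 12.37]
tipR [ 74.18 -12.01]
noseL [81.21 12.22]
noseR [ 81.24 -12.14]
errL 0.14999999999999858 errR 0.13000000000000078 -> width change -0.013333333333331865 tool y shift 0.09333333333333312
```

View pics/w16d.png

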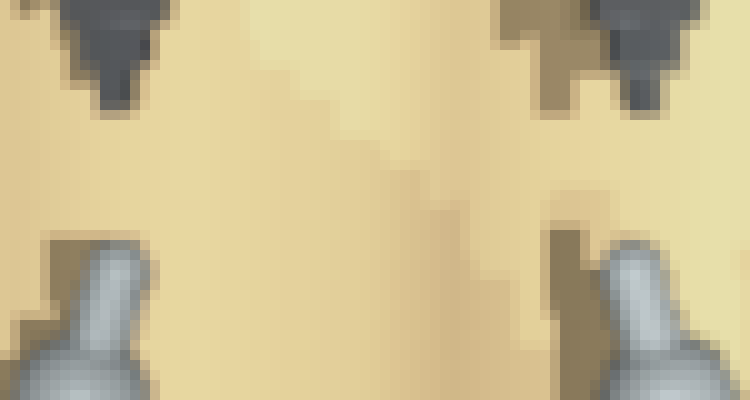

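```bash
python3 - <<'E'
from h import *
W=wcam('w16.npz')
f=lambda x,y,z:bd(atz(W,(220+x/10-.5,135+y/10-.5),z))
print(f(122,247,.0415),f(636,247,.0415),f(115,110,.044),f(643,110,.044))
K,T=W; 
# sanity: project nominal nose points both from board frame
for q in((81.5,12.2),(81.5,-12.1)):
    p=CTR+q[0]/1e3*EX+q[1]/1e3*EY; print((proj(W,[*p,.044])+.5-[220,135])*10)
E
```

```text
[74.34 12.37] [ 74.37 -12.21] [81.33 12.32] [ 81.36 -12.13]
[[117.58235648 106.27252192]]
[[642.54568261 106.93465182]]
```

Request:
{"method": "send_rows", "body": {"targets": [0,0,0,0,0,0,0,0,0,0,0,0,0,0,0,0,0,0,0,0,0,0,0,0]}}

```text
clock: 18.03
eef_pos: [0.5382, 0.193, 0.0558]
eef_rot: [[0.097, 0.995, -0.0], [0.995, -0.097, -0.0], [-0.0, -0.0, -1.0]]
contact_force: [0.4, 2.8, 1.7]
grip_width: 0.0507
```

```bash
python3 look.py w17; python3 - <<'E'
from h import *
a=cv2.imread('pics/w17.png'); cv2.imwrite('pics/w17d.png',cv2.resize(a[135:175,220:295],None,fx=10,fy=10,interpolation=cv2.INTER_NEAREST))
im=ctrl.grab_frame('side');save(cv2.resize(im[200:340,220:350],None,fx=4.2,fy=4.2,interpolation=cv2.INTER_CUBIC),'s17.png')
E
```

```text
shot [0.5382 0.193  0.0559] std [0. 0. 0.] yaw 84.43 t 18.1333
[26.47  0.29] 0.05057764737488595 [-0.1  2.6  1.8] 0.05586850434174018
```

View pics/w17d.png

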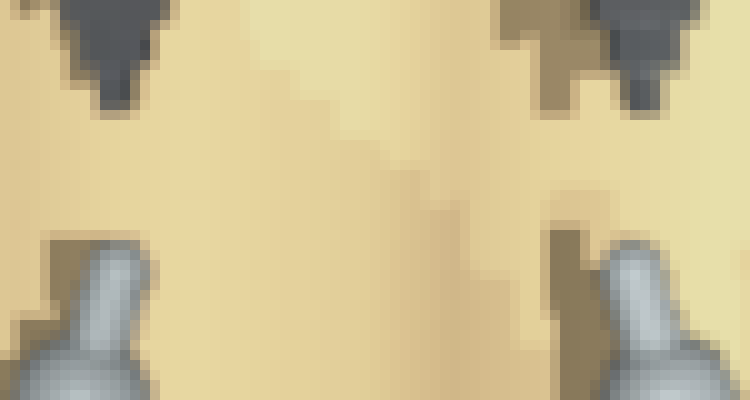

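View pics/s17.png

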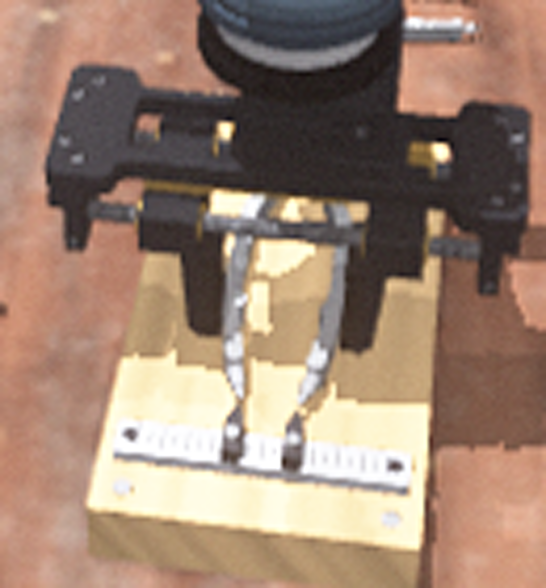

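The view has not changed after 0.5 s. In the wrist crop the tips are at about (123,247) and (635,247), directly in line with the noses at (115,110) and (643,110) once perspective is allowed for. The side view shows the pointers in place and the callipers flat on the board. Handing in.

```bash
python3 -c "
from h import *
print(ctrl.hand_in()); s=ctrl.sense(); print(s['clock'],s['grip_width'])"
```

```text
the job is handed in; nothing more can be done
None
the job is handed in; nothing more can be done
```

The pin is home in the board hole through the callipers' eye, and the gripper is holding the squeezed legs with the tips in line with the pointers. I handed the job in at about 18.2 s.

- **Pin:** I lifted it from the block and lowered it through the eye into the hole with almost no contact force until its head met the hub at the expected height. I then let go, and the pictures from above and from the side showed the head sitting upright on the hub. The gripper later hid the head, so I did not see it again after squeezing.
- **Callipers:** I squeezed the larger callipers, the pair on the board, at the ribs to an opening of about 50.5 mm. The grip limit is 15 N.
- **Last checks:** Each tip stood within about 0.15 mm sideways of its pointer's nose. That comes from picking points by eye in pictures where one pixel is about 0.45 mm. A look 0.5 s later was unchanged, and the arm and grip were steady.
- **Surroundings:** The pointers measured in the same place before and after to within about 0.3 mm. I saw nothing else disturbed, but I took no last full-scene picture.
- **Disagreements:** The fixed cameras and the wrist camera differed by about 2 mm on the eye. I used the wrist camera, which agreed with itself and with the sizes given. The arm's position readings were off by 1–4 mm just after fast moves, so I let it settle before measuring the pin, the hole and the tips.

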